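# Load the rocking balance level with the two large weights

## Task

Check the rocking balance with the matching pair: take the two largest of the steel weights from the worktop and stand one upright in the middle of each round rubber pad of the pivoting tray, so that the tray is loaded on both sides and stays level.

Things in the scene. Friction and masses are not known exactly. Their poses are not given: they have to be found in the camera images.
- weight_a (a point): Steel cylinder weight with a knob, one of the two largest (alike, interchangeable): 30 mm across, 45 mm high, straight body to about 28 mm, 0.2 kg. Starts upright on the worktop in the row in front of the tray, among smaller weights (24 x 37, 19 x 29 mm) and a white vial (22 x 52 mm) that are not wanted. Site: its centre, 22.5 mm above its underside; z up through the knob.
- weight_b (a point): Steel cylinder weight with a knob, one of the two largest (alike, interchangeable): 30 mm across, 45 mm high, straight body to about 28 mm, 0.2 kg. Starts upright on the worktop in the row in front of the tray, among smaller weights (24 x 37, 19 x 29 mm) and a white vial (22 x 52 mm) that are not wanted. Site: its centre, 22.5 mm above its underside; z up through the knob.
- pad_left (a point): Centre of the top face of the round black rubber pad (70 mm across) at the tray's left (+y) end. Moves with the tray; z = tray normal, y = along the tray. The tray, a metal plate 96 x 300 mm with an edge 1 mm above the pads, runs left to right (yaw within 17 degrees) on a pivot at its middle, 105 mm from each pad; its stand is fixed. Pad tops are 46 mm above the worktop when level.
- pad_right (a point): The same at the tray's right (-y) end: centre of the top face of its rubber pad, axes alike. The pivot (along x) is spring-centred: empty, the tray is level; one large weight on one pad tips it 7 degrees to its stop (that pad 13 mm lower, the other 13 mm higher); equal weights on both pads bring it back level. A small spirit level lies at the middle.
Not all that is in view belongs to the job. Leave any blue or orange look-alike of the part that bears weight_b alone.

How it is judged:
At the end, for the whole second after the job is handed in: One of the two large weights stands upright (within 10 degrees) on each pad, its centre within 20 mm of the pad's centre seen from above, and the tray is level within 5 degrees; both are released and at rest for a second (((horizontal distance between weight_a and pad_left below 0.02 m and z of weight_a in the frame of pad_left between 0.015 and 0.03 m and angle between each of weight_a, weight_b's own z axis and vertical below 0.17 rad and horizontal distance between weight_b and pad_right below 0.02 m and z of weight_b in the frame of pad_right between 0.015 and 0.03 m) or (horizontal distance between weight_b and pad_left below 0.02 m and z of weight_b in the frame of pad_left between 0.015 and 0.03 m and angle between each of weight_b, weight_a's own z axis and vertical below 0.17 rad and horizontal distance between weight_a and pad_right below 0.02 m and z of weight_a in the frame of pad_right between 0.015 and 0.03 m)) and angle between pad_left's own z axis and vertical below 0.087 rad); the robot touches nothing.
It also fails if it takes over 54 s, if anything falls off the work surface, if the arm or the gripper's body presses on something with over 40 N, if the wrist force passes 120 N, or if a joint passes its speed limit or range.

## Robot

A 7-joint arm with a two-finger parallel gripper is mounted at the origin on a cart in front of the work surface, level with it; the furniture and walls round the work are solid. World frame = base frame: x ahead of the robot, y to its left, z up, the work surface at z = 0. Lengths are in m, angles in rad, forces in N, time in s.
With the tool pointing down it reaches from about 0.35 to 0.9 m from the base axis. Payload 7.2 kg.
Tool frame: the origin (TCP) lies midway between the tips of the shut fingers; the grasp point (between the pads) lies 19 mm behind it (ctrl.grip_point_offset is the distance from the TCP to the grasp point, in m); z points along the fingers, y is the line along which they close (so a half turn about z gives the same grasp; the last joint's range is limited). The gripper opens to 88 mm and grips with 3 to 60 N. Pads are 20 mm wide; open, the fingers measure 115 mm over their backs; the gripper's body (75 mm by 178 mm) begins 61 mm behind the grasp point.
Start: joints at [1.087, 0.411, -0.013, 1.596, 0.006, 1.134, -0.082], TCP at [0.252, -0.572, 0.223] pointing down, gripper open.
Joint ranges: [-2.95, 2.95], [-0.29, 1.99], [-1.47, 1.44], [0.14, 2.54], [-1.03, 4.17], [0.13, 1.85], [-2.86, 2.86]. Speed limits (rad/s): [2.39, 2.39, 3.01, 3.01, 3.14, 3.14, 3.14].

## Interface

Orientations are given as a unit quaternion [x, y, z, w].
In Python, from cell import ctrl gives the robot as it stands.
- The arm moves only by the tool move_arm, never from a script. Its argument "rows" is a list of rows, each a list of 7 numbers: the shift along the world's x, y, z in units of 150 mm (1.0 is 150 mm), then the turn, a rotation vector about the world's x, y, z in units of pi rad (1.0 is pi rad), then the opening, from 0 (shut) to 1 (fully open). A call has 1 to 20 rows; each row is the pose to reach, as a shift and turn from the pose commanded when the call began, turning the shorter way round; what a row does not reach only later rows make up. A row lasts 1/12 s, in which the tool goes at most 41.7 mm and 7.16 degrees, less where a joint would pass 70% of its speed; a pose out of reach is approached as far as the arm can. A call with a number of a shift or a turn outside -1 to 1 is refused whole. A call with a gripper value outside its range is refused whole. The fingers move at their own pace and stop on an object; "squeeze" is the grip in N (left out, the last holds). Time passes only in rows, so rows that repeat a pose let the fingers close. It gives the time, the measured TCP pose, the force, the opening and the grip force at its end, in the units of the state.
- ctrl.state(): the state, without advancing time (a new reading comes with each control period).
- ctrl.camera(name): name is "side" or "top"; returns a dict with "image" (400x640x3 uint8, blue, green, red), "fovy" (degrees; the focal length in pixels is half the picture's height over the tangent of half this angle, whatever the lens; pixels are square), "cx", "cy" (the principal point, pixels), "D" ([k1, k2, p1, p2, k3] as OpenCV has them; the pictures are not rectified), "extrinsics" (4x4, takes a point from camera to world coordinates). Camera axes: x right, y down, z forward; pixel columns grow to the right and rows downward; lengths in m; the calibration is good to about 2 mm. A picture is of the moment at which its call begins. There is no depth.
- ctrl.sign_off(): hands the job in; it is judged then, once.
The state is a dict: "clock": time; "qpos": joint angles; "joint_velocities": joint speeds; "effort": joint torques, N m; "tool_pos": TCP position; "ee_rot": TCP orientation; "contact_force": force on the tool from outside, world axes, zero at the start; "ft_torque": the same for the moment, N m; "grip_width": opening from 0.0 (shut) to 1.0 (fully open); "gripper_force": force on a finger pad.
Only numpy, scipy, OpenCV 4.12 (cv2) and the standard library are available. Lean on these libraries where they do the work, as an engineer would, in place of code of your own. Each camera call takes 0.05 s, during which the arm holds its last target. There are 200 camera calls.

## Working session

There is one attempt and no reset: what is moved stays moved. The work goes in short steps, Python scripts to look and compute and a tool call to move; the robot and the scene stay as the last step left them, time stands still between calls to the robot, and variables do not carry over. Pictures are saved under pics/ and viewed, at most 10 in all, crops included, and the job is handed in when it is done.

Besides the shell and the picture viewer there is one more tool, called after "Call:" by a JSON object that holds its "fn" and its "kwargs", one argument or row to a line. move_arm: Moves the arm, as the interface text tells. Its arguments: {"type":"object","properties":{"rows":{"type":"array"},"squeeze":{"type":"number"}},"required":["rows"]}

```bash
mkdir -p pics
cat > h.py <<'E'
import numpy as np, cv2
from cell import ctrl
def cam(n):
    c=ctrl.camera(n); f=200/np.tan(np.radians(c['fovy'])/2)
    c['K']=np.array([[f,0,c['cx']],[0,f,c['cy']],[0,0,1]]); c['D']=np.array(c['D'],float); c['T']=np.array(c['extrinsics']); return c
def ray(c,uv):
    p=cv2.undistortPoints(np.array([[uv]],float),c['K'],c['D'])[0,0]
    return c['T'][:3,3], c['T'][:3,:3]@np.array([p[0],p[1],1])
def onz(c,uv,z):
    o,d=ray(c,uv); return o+d*(z-o[2])/d[2]
def proj(c,P):
    Ti=np.linalg.inv(c['T']); r,_=cv2.Rodrigues(Ti[:3,:3])
    return cv2.projectPoints(np.array(P,float).reshape(-1,1,3),r,Ti[:3,3],c['K'],c['D'])[0][:,0]
def tri(c1,u1,c2,u2):
    o1,d1=ray(c1,u1);o2,d2=ray(c2,u2)
    s=np.linalg.lstsq(np.c_[d1,-d2],o2-o1,rcond=None)[0]
    a=o1+d1*s[0];b=o2+d2*s[1];return (a+b)/2,np.linalg.norm(a-b)
E
python3 - <<'E'
from h import *
for n in('top','side'):
    c=cam(n); cv2.imwrite(f'pics/{n}1.png',c['image']); print(n,c['T'].round(3).tolist(),c['fovy'],c['D'])
s=ctrl.state();print(s['clock'],s['tool_pos'],s['ee_rot'],ctrl.grip_point_offset)
E
```

```text
top [[0.016, -0.989, 0.149, 0.411], [-1.0, -0.014, 0.015, -0.034], [-0.013, -0.149, -0.989, 0.941], [0.0, 0.0, 0.0, 1.0]] 55.77755900396592 [-0.03181157  0.          0.          0.          0.        ]
side [[-0.994, -0.05, 0.095, 0.462], [-0.107, 0.42, -0.901, 0.742], [0.005, -0.906, -0.422, 0.416], [0.0, 0.0, 0.0, 1.0]] 55.22321949789304 [-0.02931347  0.          0.          0.          0.        ]
0.1 [ 0.25225673 -0.57137004  0.22190994] [ 9.78462209e-01  2.06424887e-01 -1.90504851e-04 -6.59131584e-04] 0.0187
```

View pics/top1.png

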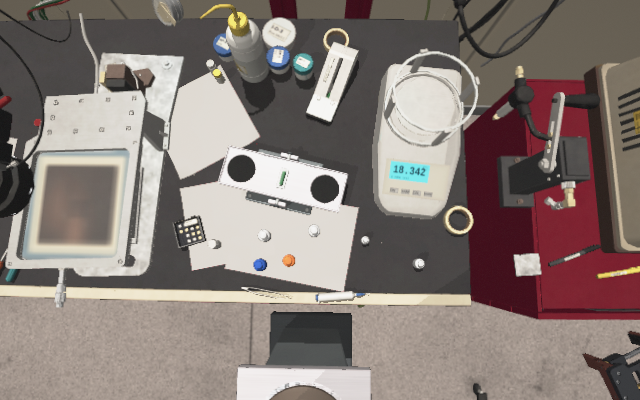

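View pics/side1.png

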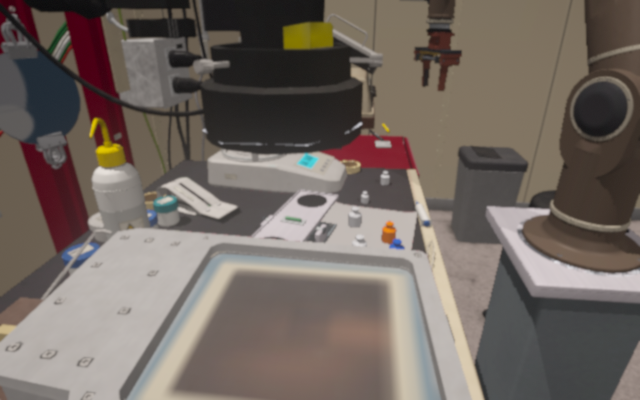

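Run:
```python
from h import *
t=cv2.imread('pics/top1.png')[140:285,170:440]; s=cv2.imread('pics/side1.png')[160:260,250:450]
t=cv2.resize(t,(780,419),interpolation=2); s=cv2.resize(s,(360,180),interpolation=2)
o=np.zeros((600,780,3),np.uint8);o[:419]=t;o[420:600,:360]=s;cv2.imwrite('pics/crop1.png',o)
c=cam('top');g=cv2.cvtColor(c['image'],6);hsv=cv2.cvtColor(c['image'],40)
# base contact & top estimate scale
for n,uv in dict(a=(214,244),b=(264,236),c=(314,231),d=(365,240),e=(419,264)).items():
    print(n,uv,onz(c,uv,0.03).round(3), onz(c,(uv[0]+1,uv[1]),.03)[1]-onz(c,uv,.03)[1])
# pads: dark blobs
m=(g<60).astype(np.uint8); n,l,st,ce=cv2.connectedComponentsWithStats(m)
for i in range(1,n):
    if 300<st[i,4]<1500 and 220<ce[i][0]<350 and 150<ce[i][1]<210: print(st[i],ce[i],onz(c,ce[i],.046))
```

```text
a (214, 244) [0.44  0.221 0.03 ] -0.00243050437650566
b (264, 236) [0.461 0.101 0.03 ] -0.0024175997859250953
c (314, 231) [ 0.475 -0.019  0.03 ] -0.0024100840022843704
d (365, 240) [ 0.455 -0.142  0.03 ] -0.002397801643177433
e (419, 264) [ 0.4  -0.27  0.03] -0.002381440137053603
[228 156  27  26 548] [241.06934307 168.28649635] [0.62388447 0.16056731 0.046     ]
[311 176  28  26 567] [324.61552028 188.56084656] [ 0.57633154 -0.04352795  0.046     ]
```

View pics/crop1.png

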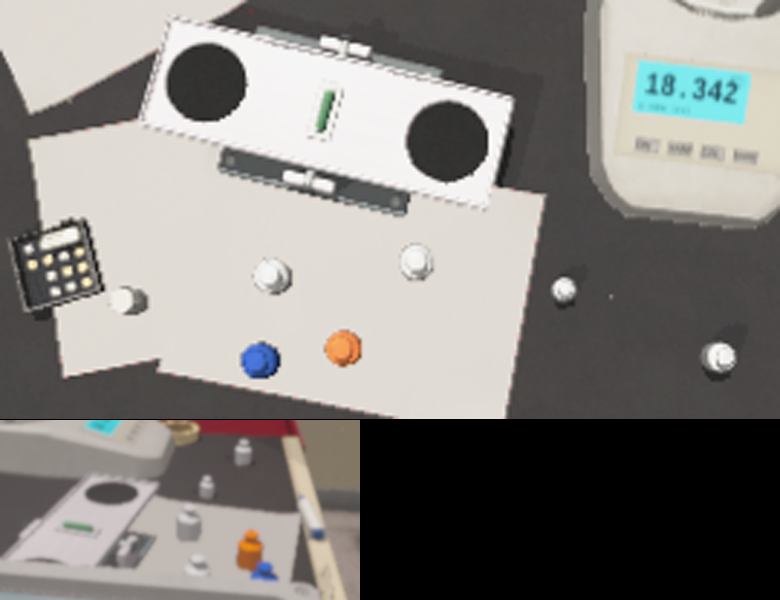

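Candidates in the top view:
- (214,244): the white vial, with no knob.
- (264,236): about 32 mm across.
- (314,231): about 29 mm.
- (365,240): about 20 mm, small.
- (419,264): about 25 mm, medium.
- (260,265) blue and (289,261) orange: look-alikes, to be left alone.

The weights at (264,236) and (314,231) fit the large pair. I'll confirm this with a larger crop.

Run:
```python
from h import *
t=cv2.imread('pics/top1.png'); s=cv2.imread('pics/side1.png')
def cr(i,u,v,w=32):
    p=cv2.resize(i[v-w//2:v+w//2,u-w//2:u+w//2],(256,256),interpolation=0)
    for k in range(0,w,4): cv2.line(p,(k*8,0),(k*8,6 if k%8 else 14),(0,0,255),1);cv2.line(p,(0,k*8),(6 if k%8 else 14,k*8),(0,0,255),1)
    return p
o=np.vstack([np.hstack([cr(t,264,236),cr(t,314,231),cr(t,419,264)]),np.hstack([cr(s,360,238),cr(s,354,216),cr(s,385,178)])])
cv2.imwrite('pics/crop2.png',o)
```

```text
(no output)
```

View pics/crop2.png

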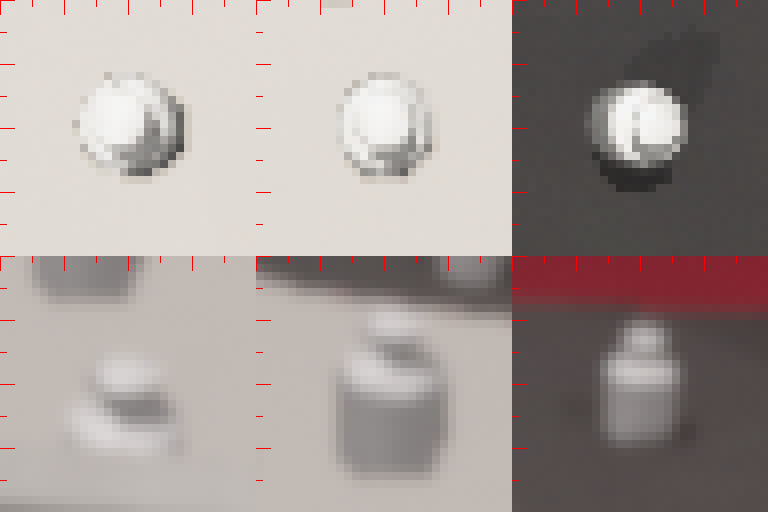

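Run:
```python
from h import *
t=cam('top');s=cam('side')
for n,a,b in(('b',(262.75,234.75),(360,235.3)),('c',(313.2,230),(356,207.5)),('e',(421.5,263.6),(385.5,170.6)),('padR',(324.6,188.6),(312,201))):
    print(n,tri(t,a,s,b))
for n,a in(('b',(264.2,236)),('c',(314.1,231.2))): print(n,'centre at z.02',onz(t,a,.02))
print('padR in side predicted',proj(s,[.5763,-.0435,.046]))
for p in ([.46,.1,.045],[.46,.1,.037],[.475,-.018,.045],[.475,-.018,.037]):print(p,proj(t,p),proj(s,p))
```

```text
b (array([0.46270181, 0.10209598, 0.04360896]), np.float64(0.0012135514874336217))
c (array([ 0.47517252, -0.01760791,  0.04393821]), np.float64(0.0023979391456965485))
e (array([ 0.40065464, -0.27418544,  0.03773698]), np.float64(0.0009827494952345276))
padR (array([ 0.57625959, -0.0435737 ,  0.04200459]), np.float64(0.0014012199628036146))
b centre at z.02 [0.46168912 0.10200034 0.02      ]
c centre at z.02 [ 0.47521609 -0.01944221  0.02      ]
padR in side predicted [[311.66005283 199.37667414]]
[0.46, 0.1, 0.045] [[263.48873438 236.12615337]] [[361.15241459 234.16839323]]
[0.46, 0.1, 0.037] [[263.97942309 236.31564717]] [[360.96676298 237.75773713]]
[0.475, -0.018, 0.045] [[313.3393757  230.54936562]] [[355.562233   206.92641486]]
[0.475, -0.018, 0.037] [[313.39394421 230.78751683]] [[355.42377253 210.17006709]]
```

Both views agree. The weights at (264,236) and (314,231) have knobs 44 mm high, so they are the large pair. The one at (419,264) is 38 mm high, so it is medium. I'm moving to the right-hand large weight first.

Call:
{"fn": "move_arm", "kwargs": {
  "rows": [
    [0.371,0.9225,0,0,0,0.074,0.6],
    [0.371,0.9225,0,0,0,0.074,0.6],
    [0.371,0.9225,0,0,0,0.074,0.6],
    [0.371,0.9225,0,0,0,0.074,0.6],
    [0.371,0.9225,0,0,0,0.074,0.6]
  ]
}}

```text
clock: 0.67
tool_pos: [0.3111, -0.4282, 0.223]
ee_rot: [0.947, 0.322, 0.001, -0.001]
contact_force: [0.3, -0.9, 0.4]
grip_width: 0.658
gripper_force: 0.0
```

Call:
{"fn": "move_arm", "kwargs": {
  "rows": [
    [0.371,0.9225,0,0,0,0.074,0.6],
    [0.371,0.9225,0,0,0,0.074,0.6],
    [0.371,0.9225,0,0,0,0.074,0.6],
    [0.371,0.9225,0,0,0,0.074,0.6],
    [0.371,0.9225,0,0,0,0.074,0.6]
  ]
}}

```text
clock: 1.08
tool_pos: [0.366, -0.2905, 0.223]
ee_rot: [0.903, 0.429, 0.001, -0.0]
contact_force: [-0.3, -0.2, 0.0]
grip_width: 0.6
gripper_force: 0.0
```

Call:
{"fn": "move_arm", "kwargs": {
  "rows": [
    [0.371,0.9225,-0.3,0,0,0.074,0.6],
    [0.371,0.9225,-0.3,0,0,0.074,0.6],
    [0.371,0.9225,-0.3,0,0,0.074,0.6],
    [0.371,0.9225,-0.3,0,0,0.074,0.6],
    [0.371,0.9225,-0.3,0,0,0.074,0.6]
  ]
}}

```text
clock: 1.5
tool_pos: [0.4207, -0.1519, 0.1764]
ee_rot: [0.847, 0.531, 0.0, -0.001]
contact_force: [0.1, 0.2, 0.1]
grip_width: 0.598
gripper_force: 0.0
```

Call:
{"fn": "move_arm", "kwargs": {
  "rows": [
    [0.371,0.9225,-0.4,0,0,0.074,0.6],
    [0.371,0.9225,-0.4,0,0,0.074,0.6],
    [0.371,0.9225,-0.4,0,0,0.074,0.6],
    [0.371,0.9225,-0.4,0,0,0.074,0.6],
    [0.371,0.9225,-0.4,0,0,0.074,0.6],
    [0.371,0.9225,-0.4,0,0,0.074,0.6],
    [0.371,0.9225,-0.4,0,0,0.074,0.6]
  ]
}}

```text
clock: 2.08
tool_pos: [0.475, -0.0199, 0.1175]
ee_rot: [0.782, 0.623, -0.001, 0.0]
contact_force: [0.4, 0.5, -0.1]
grip_width: 0.599
gripper_force: 0.0
```

Call:
{"fn": "move_arm", "kwargs": {
  "rows": [
    [0,0.01,-0.2,0,0,0,0.6],
    [0,0.01,-0.4,0,0,0,0.6],
    [0,0.01,-0.55,0,0,0,0.6],
    [0,0.01,-0.65,0,0,0,0.6],
    [0,0.01,-0.75,0,0,0,0.6],
    [0,0.01,-0.75,0,0,0,0.6],
    [0,0.01,-0.75,0,0,0,0.6]
  ]
}}

```text
clock: 2.67
tool_pos: [0.4748, -0.0187, 0.0053]
ee_rot: [0.783, 0.622, -0.001, 0.0]
contact_force: [1.1, -0.1, -0.3]
grip_width: 0.603
gripper_force: 0.0
```

Call:
{"fn": "move_arm", "kwargs": {
  "squeeze": 30,
  "rows": [
    [0,0,0,0,0,0,0.2],
    [0,0,0,0,0,0,0.2],
    [0,0,0,0,0,0,0.2],
    [0,0,0,0,0,0,0.2],
    [0,0,0,0,0,0,0.2],
    [0,0,0,0,0,0,0.2],
    [0,0,0,0,0,0,0.2],
    [0,0,0,0,0,0,0.2]
  ]
}}

```text
clock: 3.33
tool_pos: [0.476, -0.017, 0.0061]
ee_rot: [0.782, 0.623, 0.001, 0.001]
contact_force: [-0.1, -1.4, 7.3]
grip_width: 0.336
gripper_force: 30.0
```

Call:
{"fn": "move_arm", "kwargs": {
  "rows": [
    [0,0,0.15,0,0,0,0.2],
    [0,0,0.4,0,0,0,0.2],
    [0,0,0.7,0,0,0,0.2],
    [0.2,-0.05,0.7,0,0,0,0.2],
    [0.45,-0.11,0.7,0,0,0,0.2],
    [0.67,-0.17,0.7,0,0,0,0.2],
    [0.67,-0.17,0.7,0,0,0,0.2],
    [0.67,-0.17,0.7,0,0,0,0.2],
    [0.67,-0.17,0.7,0,0,0,0.2],
    [0.67,-0.17,0.7,0,0,0,0.2]
  ]
}}

```text
clock: 4.17
tool_pos: [0.5742, -0.0417, 0.1098]
ee_rot: [0.782, 0.624, -0.001, -0.001]
contact_force: [-0.9, 0.0, -2.2]
grip_width: 0.335
gripper_force: 30.0
```

Run:
```python
from h import *
t=cam('top');s=cam('side')
o=np.hstack([cv2.resize(s['image'][110:260,230:430],(400,300)),cv2.resize(t['image'][120:270,210:410],(400,300))])
cv2.imwrite('pics/l1.png',o)
st=ctrl.state();print(st['clock'],st['tool_pos'])
b=st['tool_pos']-np.array([0,0,.0055]);print('base expected in side crop',(proj(s,b)-[230,110])*2, 'pad',(proj(s,[.5763,-.0435,.046])-[230,110])*2)
```

```text
4.2667 [ 0.57452423 -0.04187399  0.11010381]
base expected in side crop [[164.16153711 131.61435712]] pad [[163.32010567 178.75334828]]
```

View pics/l1.png

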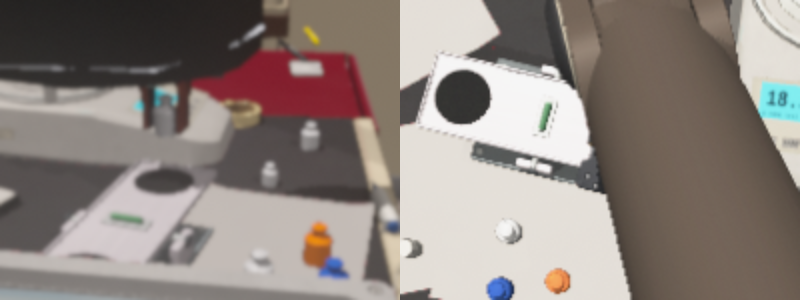

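The side crop shows the weight hanging straight in the fingers, its base near (165,133) and directly over the right pad at (163,179). Next I lower it.

Call:
{"fn": "move_arm", "kwargs": {
  "rows": [
    [0.013,-0.01,-0.15,0,0,0,0.2],
    [0.013,-0.01,-0.3,0,0,0,0.2],
    [0.013,-0.01,-0.36,0,0,0,0.2],
    [0.013,-0.01,-0.39,0,0,0,0.2],
    [0.013,-0.01,-0.41,0,0,0,0.2],
    [0.013,-0.01,-0.43,0,0,0,0.2],
    [0.013,-0.01,-0.44,0,0,0,0.2],
    [0.013,-0.01,-0.44,0,0,0,0.2],
    [0.013,-0.01,-0.44,0,0,0,0.2]
  ]
}}

```text
clock: 5.02
tool_pos: [0.5779, -0.0437, 0.0448]
ee_rot: [0.782, 0.623, 0.0, 0.0]
contact_force: [-0.5, 0.4, -0.7]
grip_width: 0.339
gripper_force: 30.0
```

Call:
{"fn": "move_arm", "kwargs": {
  "rows": [
    [0,0,-0.015,0,0,0,0.2],
    [0,0,-0.03,0,0,0,0.2],
    [0,0,-0.03,0,0,0,0.2],
    [0,0,-0.03,0,0,0,0.36],
    [0,0,-0.03,0,0,0,0.38],
    [0,0,-0.03,0,0,0,0.42],
    [0,0,-0.03,0,0,0,0.5],
    [0,0,-0.03,0,0,0,0.6],
    [0,0,-0.03,0,0,0,0.6]
  ]
}}

```text
clock: 5.77
tool_pos: [0.5775, -0.0438, 0.0396]
ee_rot: [0.782, 0.623, -0.0, -0.0]
contact_force: [-0.0, 0.6, -0.1]
grip_width: 0.584
gripper_force: 0.0
```

Call:
{"fn": "move_arm", "kwargs": {
  "rows": [
    [0,0,0.1,0,0,0,0.6],
    [0,0,0.3,0,0,0,0.6],
    [0,0,0.55,0,0,0,0.6],
    [0,0,0.55,0,0,0,0.6],
    [-0.3,0.3,0.55,0,0,0,0.6],
    [-0.5,0.6,0.55,0,0,0,0.6],
    [-0.77,0.97,0.55,0,0,0,0.6],
    [-0.77,0.97,0.55,0,0,0,0.6],
    [-0.77,0.97,0.55,0,0,0,0.6],
    [-0.77,0.97,0.55,0,0,0,0.6],
    [-0.77,0.97,0.55,0,0,0,0.6],
    [-0.77,0.97,0.55,0,0,0,0.6]
  ]
}}

```text
clock: 6.77
tool_pos: [0.4627, 0.101, 0.1222]
ee_rot: [0.782, 0.623, 0.0, 0.0]
contact_force: [0.7, -1.1, -0.2]
grip_width: 0.597
gripper_force: 0.0
```

Run:
```python
from h import *
t=cam('top');s=cam('side')
o=np.hstack([cv2.resize(s['image'][110:260,230:430],(400,300)),cv2.resize(t['image'][120:270,210:410],(400,300))])
cv2.imwrite('pics/l2.png',o)
st=ctrl.state();print(st['clock'],st['tool_pos'],st['contact_force'])
```

```text
6.8667 [0.4627922  0.10053241 0.12202075] [ 0.0048501  -0.24678426  0.80177801]
```

View pics/l2.png

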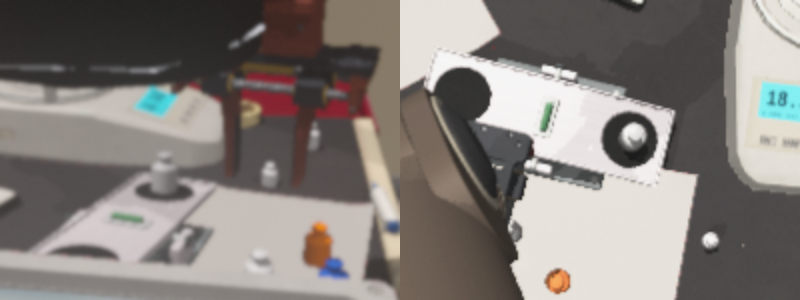

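The right weight stands upright on the tipped right pad: side crop (165,175), top crop (633,137) against the pad at (629,141). Now the second weight.

Call:
{"fn": "move_arm", "kwargs": {
  "rows": [
    [0,0.008,-0.2,0,0,0,0.6],
    [0,0.008,-0.4,0,0,0,0.6],
    [0,0.008,-0.58,0,0,0,0.6],
    [0,0.008,-0.7,0,0,0,0.6],
    [0,0.008,-0.78,0,0,0,0.6],
    [0,0.008,-0.78,0,0,0,0.6],
    [0,0.008,-0.78,0,0,0,0.6]
  ]
}}

```text
clock: 7.45
tool_pos: [0.462, 0.1022, 0.0046]
ee_rot: [0.782, 0.623, -0.001, -0.0]
contact_force: [0.8, 0.3, -0.1]
grip_width: 0.598
gripper_force: 0.0
```

Call:
{"fn": "move_arm", "kwargs": {
  "squeeze": 30,
  "rows": [
    [0,0,0,0,0,0,0.2],
    [0,0,0,0,0,0,0.2],
    [0,0,0,0,0,0,0.2],
    [0,0,0,0,0,0,0.2],
    [0,0,0,0,0,0,0.2],
    [0,0,0,0,0,0,0.2],
    [0,0,0,0,0,0,0.2],
    [0,0,0,0,0,0,0.2]
  ]
}}

```text
clock: 8.12
tool_pos: [0.4628, 0.1029, 0.006]
ee_rot: [0.782, 0.623, 0.001, 0.001]
contact_force: [0.4, -1.2, 7.9]
grip_width: 0.339
gripper_force: 30.0
```

Call:
{"fn": "move_arm", "kwargs": {
  "rows": [
    [0,0,0.15,0,0,0,0.2],
    [0,0,0.4,0,0,0,0.2],
    [0,0,0.75,0,0,0,0.2],
    [0.2,0.07,0.75,0,0,0,0.2],
    [0.45,0.16,0.75,0,0,0,0.2],
    [0.7,0.25,0.75,0,0,0,0.2],
    [0.95,0.37,0.75,0,0,0,0.2],
    [0.95,0.37,0.75,0,0,0,0.2],
    [0.95,0.37,0.75,0,0,0,0.2],
    [0.95,0.37,0.75,0,0,0,0.2],
    [0.95,0.37,0.75,0,0,0,0.2],
    [0.95,0.37,0.75,0,0,0,0.2]
  ]
}}

```text
clock: 9.12
tool_pos: [0.6036, 0.1578, 0.1178]
ee_rot: [0.782, 0.623, -0.0, 0.0]
contact_force: [0.7, -1.6, -1.6]
grip_width: 0.338
gripper_force: 30.0
```

Call:
{"fn": "move_arm", "kwargs": {
  "rows": [
    [0.136,0.02,0,0,0,0,0.2],
    [0.136,0.02,-0.15,0,0,0,0.2],
    [0.136,0.02,-0.27,0,0,0,0.2],
    [0.136,0.02,-0.32,0,0,0,0.2],
    [0.136,0.02,-0.35,0,0,0,0.2],
    [0.136,0.02,-0.37,0,0,0,0.2],
    [0.136,0.02,-0.39,0,0,0,0.2],
    [0.136,0.02,-0.41,0,0,0,0.2],
    [0.136,0.02,-0.425,0,0,0,0.2],
    [0.136,0.02,-0.44,0,0,0,0.2],
    [0.136,0.02,-0.44,0,0,0,0.2],
    [0.136,0.02,-0.44,0,0,0,0.2]
  ]
}}

```text
clock: 10.12
tool_pos: [0.6252, 0.1618, 0.052]
ee_rot: [0.782, 0.623, 0.0, 0.0]
contact_force: [0.3, 0.7, -0.5]
grip_width: 0.334
gripper_force: 30.0
```

Run:
```python
from h import *
t=cam('top');s=cam('side')
o=np.hstack([cv2.resize(s['image'][110:260,230:430],(400,300)),cv2.resize(t['image'][120:270,210:410],(400,300))])
cv2.imwrite('pics/l3.png',o)
```

```text
(no output)
```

View pics/l3.png

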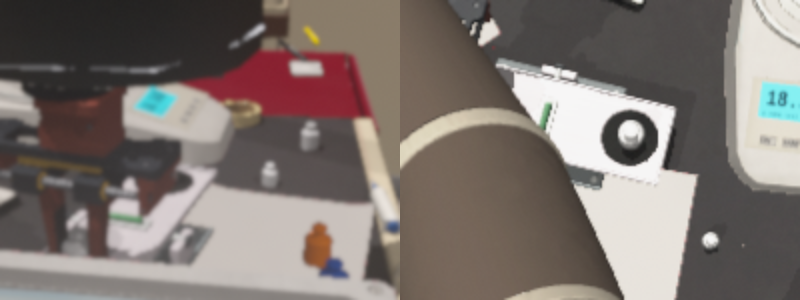

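The tray has come back towards level, with the right weight centred on its pad at top crop (630,135). Next I release the left weight.

Call:
{"fn": "move_arm", "kwargs": {
  "rows": [
    [0,0,-0.005,0,0,0,0.2],
    [0,0,-0.005,0,0,0,0.2],
    [0,0,-0.005,0,0,0,0.36],
    [0,0,-0.005,0,0,0,0.38],
    [0,0,-0.005,0,0,0,0.42],
    [0,0,-0.005,0,0,0,0.5],
    [0,0,-0.005,0,0,0,0.6],
    [0,0,-0.005,0,0,0,0.6],
    [0,0,-0.005,0,0,0,0.6]
  ]
}}

```text
clock: 10.97
tool_pos: [0.6249, 0.1614, 0.0509]
ee_rot: [0.782, 0.623, -0.0, 0.0]
contact_force: [-1.2, -0.5, 0.9]
grip_width: 0.595
gripper_force: 0.0
```

Call:
{"fn": "move_arm", "kwargs": {
  "rows": [
    [0,0,0.1,0,0,0,0.6],
    [0,0,0.3,0,0,0,0.6],
    [0,0,0.6,0,0,0,0.6],
    [0,0,0.6,0,0,0,0.6],
    [-0.3,-0.3,0.6,0,0,0,0.6],
    [-0.6,-0.6,0.6,0,0,0,0.6],
    [-0.9,-1,0.6,0,0,0,0.6],
    [-0.9,-1,0.6,0,0,0,0.6],
    [-0.9,-1,0.6,0,0,0,0.6],
    [-0.9,-1,0.6,0,0,0,0.6],
    [-0.9,-1,0.6,0,0,0,0.6]
  ]
}}

```text
clock: 11.88
tool_pos: [0.4893, 0.0095, 0.1414]
ee_rot: [0.783, 0.622, -0.0, 0.001]
contact_force: [0.1, -0.7, 0.9]
grip_width: 0.6
gripper_force: 0.0
```

Call:
{"fn": "move_arm", "kwargs": {
  "rows": [
    [-0.3,-1,0.3,0,0,0,0.6],
    [-0.3,-1,0.3,0,0,0,0.6],
    [-0.3,-1,0.3,0,0,0,0.6],
    [-0.3,-1,0.3,0,0,0,0.6],
    [-0.3,-1,0.3,0,0,0,0.6],
    [-0.3,-1,0.3,0,0,0,0.6],
    [-0.3,-1,0.3,0,0,0,0.6],
    [-0.3,-1,0.3,0,0,0,0.6],
    [-0.3,-1,0.3,0,0,0,0.6],
    [-0.3,-1,0.3,0,0,0,0.6],
    [-0.3,-1,0.3,0,0,0,0.6],
    [-0.3,-1,0.3,0,0,0,0.6]
  ]
}}

```text
clock: 12.88
tool_pos: [0.4451, -0.1379, 0.1858]
ee_rot: [0.782, 0.624, 0.0, -0.0]
contact_force: [-0.0, -0.3, 0.7]
grip_width: 0.601
gripper_force: 0.0
```

Run:
```python
from h import *
t=cam('top');s=cam('side')
o=np.hstack([cv2.resize(s['image'][110:260,230:430],(400,300)),cv2.resize(t['image'][130:230,220:353],(400,300))])
cv2.imwrite('pics/l4.png',o)
print('pads predicted knob px in top crop', [((proj(t,p)-[220,130])*3+[400,0]).round() for p in ([.624,.1606,.091],[.5763,-.0435,.091])])
print(ctrl.state()['clock'],ctrl.state()['tool_pos'])
```

```text
pads predicted knob px in top crop [array([[451., 101.]]), array([[715., 165.]])]
12.9833 [ 0.44492486 -0.13830892  0.18582314]
```

View pics/l4.png

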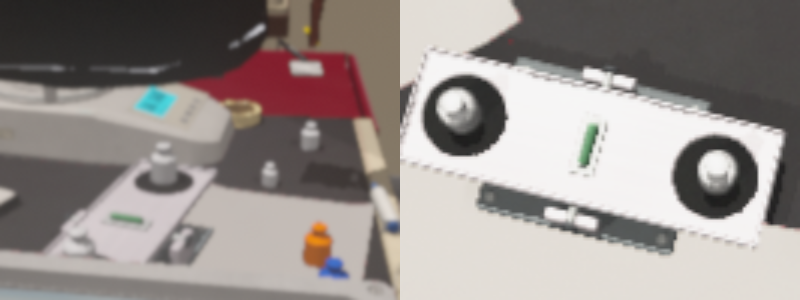

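Both weights stand upright on their pads. The knobs sit at top crop (452,100) and (717,164), within about 2 px of where centred weights would show. The tray is level and the arm is clear.

```bash
python3 -c "
from cell import ctrl
print(ctrl.sign_off())"
```

```text
the job is handed in; nothing more can be done
None
```

I stood the two large weights upright in the middle of the left and right pads; the last pictures showed the tray level with the arm clear. I handed the job in at about 13 s, and no verdict came back.

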